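# Seat the ball in the boring cradle

## Task

Get the wooden ball ready for boring: with a fingertip behind it, roll the ball that lies in the cradle's sloping gutter up to the stop plate, until it drops into its seat and no longer rolls back. Then push the steel keeper bar round with a fingertip until it lies right across the gutter behind the ball, against its stop pin, and take the hand clear. Push only: never take the ball or the bar between the fingers, do not lift the ball out of the gutter, and leave the other things on the bench where they are.

Things in the scene. Friction and masses are not known exactly. Their poses are not given: they have to be found in the camera images.
- cradle: Fixed boring cradle: wooden V gutter rising 7 degrees on a plywood baseboard (540 x 140 x 18 mm), with a small boring unit (grey motor, handwheel) behind an aluminium stop plate at its high end; stands differently each time. Origin on the bench under the gutter's middle, z up, x level from low end to high end, y left of that.
- gutter_foot (a point): Ball's centre when it lies at the low end against the toe lip; the ball rolls along x. x up the slope along the gutter, y level to the left (keeper's pivot side), z square to the gutter. Gutter boards (90 degree V): top edges 17 mm below this point, 28 mm either side. Toe lip: 27 to 40 mm down-slope, top 19 mm below it. A fingertip up to 10 mm below the ball's centre line clears both.
- seat (a point): Ball's centre when home; same axes as gutter_foot: 200 mm up-slope of it and 4 mm lower. The last 47 mm of the gutter is cut 3 mm deeper; the ball drops over that step and then stays by itself, with 1.5 mm of play to the stop plate (face 34 mm up-slope of this point, top 29 mm above it). Short of the seat it rolls back down.
- ball: The dark turned wooden ball (newel-post cap), 64 mm diameter, about 95 g, that lies in the gutter. Origin at its centre. It rolls freely.
- keeper (a joint): Angle (rad) of the steel keeper bar on its pivot beside the gutter: 0 = right across the gutter on its stop pin, down-slope of the seated ball; 1.57 = pointing down the slope beside the gutter; more = splayed away. Travel 0 to 2.2, starts 1.6 to 2.05, stays where left (friction 0.06 N m). Closing, its end swings in over the gutter, then up the slope.
- keeper_pivot (a point): Keeper's turning axis at half the bar's height; axes turn with the bar, z square to the gutter. The bar runs from here along -y, 94 mm to the centre of its rounded end, 16 mm wide, 18 mm high; push it on its -x side to close. Pivot: 48 mm left of the gutter's centre line, 43 mm down-slope of the seat and level with it. The bar's underside is 4 mm above the gutter boards.
- keeper_end (a point): The centre of the keeper's rounded free end, half-way up the bar, 94 mm from the pivot.
- chisel: Bystander, to be left alone: chisel lying on the bench, 260 mm long, 28 mm high. Origin at its underside.
- try_square: Bystander, to be left alone: try square lying on the bench, 115 x 180 mm, 14 mm high. Origin at its underside.
- glue_bottle: Bystander, to be left alone: white glue bottle with a nozzle, standing on the bench, 62 mm diameter, 150 mm high. Origin at its underside.
- tape_roll: Bystander, to be left alone: roll of paper tape lying flat, 100 mm diameter, 24 mm high. Origin at its underside.
- mallet: Bystander, to be left alone: wooden mallet lying on the bench, about 340 mm long, head 75 x 150 mm, 100 mm high. Origin at its underside.
- block_plane: Bystander, to be left alone: block plane standing on its sole, 160 x 48 mm, 55 mm high. Origin at its underside.
- marking_gauge: Bystander, to be left alone: marking gauge, 220 mm long, 75 mm high. Origin at its underside.
Things that resemble listed ones, but are neither listed nor needed, are in the scene too. Leave any green or yellow look-alike of the ball alone.

How it is judged:
By the outcome, as a careful person would: the job done as asked, in the order asked, and still so for the second after the job is handed in, with the robot touching nothing.
It also fails if it takes over 51 s, if anything falls off the work surface, if the arm or the gripper's body presses on something with over 40 N, if the wrist force passes 120 N, or if a joint passes its speed limit or range.

## Robot

A 6-joint arm with a two-finger parallel gripper is mounted at the origin on the work surface. World frame = base frame: x ahead of the robot, y to its left, z up, the work surface at z = 0. Lengths are in m, angles in rad, forces in N, time in s.
With the tool pointing down it reaches from about 0.325 to 1 m from the base axis. Payload 5.1 kg.
Tool frame: the origin (TCP) lies between the finger pads; the fingertips stand 17 mm ahead of it and the grasp point (between the pads) lies 2 mm behind it; z points along the fingers, x is the direction in which the jaws open and shut, and the axes are right-handed (so a half turn about z gives the same grasp; the last joint's range is limited). The gripper opens to 85 mm and grips with 20 to 120 N. Pads are 22 mm wide; open, the fingers measure 114 mm over their backs; the gripper's body (76 mm by 85 mm) begins 54 mm behind the grasp point. The pads swing forward as they close: fully open they stand 13 mm farther back than shut.
Start: joints at [1.161, 0.124, 1.65, -0, 1.367, -0.083], TCP at [0.209, 0.616, 0.248] pointing down, gripper open.
Joint ranges: [-2.61, 2.61], [-1.02, 2.33], [0.03, 2.71], [-1.35, 4.49], [0.32, 2.68], [-2.91, 2.91]. Speed limits (rad/s): [2.57, 2.57, 3.14, 3.14, 3.14, 3.14].

## Interface

Orientations are given as a unit quaternion [x, y, z, w].
In Python, from bench import read_state, get_image, camera_params, finish_job gives the robot as it stands.
- The arm moves only by the shell command python3 -m creep 'ROWS' [FORCE]. ROWS is JSON, a list of rows, each a list of 7 numbers: the turn, a rotation vector about the tool's x, y, z in rad, then the shift along the tool's x, y, z in m, then the closure, from -1 (fully open) to 1 (shut). In form: [[ax, ay, az, dx, dy, dz, hand], ...]. A call has 1 to 12 rows; each row shifts and turns the pose as measured when the row begins, along the tool's axes as they then stand; what a row does not reach is not made up. A row lasts 1/8 s, in which the tool goes at most 62.5 mm and 10.7 degrees, less where a joint would pass 70% of its speed; a pose out of reach is approached as far as the arm can. A call with a gripper value outside its range is refused whole. The fingers move at their own pace and stop on an object; FORCE is the grip in N (left out, the last holds). Time passes only in rows, so rows that do not move let the fingers close. It gives the time, the measured TCP pose, the force and the opening at its end, in the units of the state.
- read_state(): the state, without advancing time (a new reading comes with each control period).
- get_image(name): name is "side" or "top"; returns the picture (400x640x3 uint8, red, green, blue); there is no depth.
- camera_params(name): a dict with "camera_matrix" (3x3 intrinsics, pixels), "dist" ([k1, k2, p1, p2, k3] as OpenCV has them; the pictures are not rectified), "cam_to_world" (4x4, takes a point from camera to world coordinates). Camera axes: x right, y down, z forward; pixel columns grow to the right and rows downward; lengths in m; the calibration is good to about 2 mm. A picture is of the moment at which its call begins. camera_params takes no time and is no camera call.
- finish_job(): hands the job in, once; it reports no verdict.
The state is a dict: "time": time; "q": joint angles; "joint_vel": joint speeds; "effort": joint torques, N m; "position": TCP position; "eef_rot": TCP orientation; "force": force on the tool from outside, world axes, zero at the start; "ft_torque": the same for the moment, N m; "opening": finger opening in m.
Only numpy, scipy, OpenCV 4.12 (cv2) and the standard library are available. Lean on these libraries where they do the work, as an engineer would, in place of code of your own. Each camera call takes 0.05 s, during which the arm holds its last target.

## Working session

There is one attempt and no reset: what is moved stays moved. The work goes in short steps, Python scripts to look and compute and a shell command to move; the robot and the scene stay as the last step left them, time stands still between calls to the robot, and variables do not carry over. Pictures are saved under pics/ and viewed, and the job is handed in when it is done.

```bash
mkdir -p pics; ls
python3 - <<'E'
from bench import *
import cv2,numpy as np
s=read_state();print(s['time'],s['position'],s['eef_rot'],s['opening'])
for n in("side","top"):
    im=get_image(n);cv2.imwrite(f"pics/{n}0.png",im[:,:,::-1])
    p=camera_params(n);print(n,np.round(p["camera_matrix"],1).tolist(),p["dist"],np.round(p["cam_to_world"],3).tolist())
E
```

```text
pics
0.0 [0.2084604  0.61505674 0.24704084] [ 8.12722070e-01  5.82650604e-01 -9.05424977e-04  5.38611651e-04] 0.08543145962442467
side [[386.3, 0.0, 318.0], [0.0, 386.3, 192.8], [0.0, 0.0, 1.0]] [0.01779368 0.         0.         0.         0.        ] [[0.822, -0.36, 0.441, 0.06], [-0.569, -0.529, 0.63, -0.707], [0.006, -0.769, -0.639, 0.847], [0.0, 0.0, 0.0, 1.0]]
top [[379.5, 0.0, 319.7], [0.0, 379.5, 200.2], [0.0, 0.0, 1.0]] [-0.0223569  0.         0.         0.         0.       ] [[-0.024, -0.997, 0.068, 0.48], [-1.0, 0.025, 0.01, 0.004], [-0.012, -0.068, -0.998, 1.548], [0.0, 0.0, 0.0, 1.0]]
```

View pics/side0.png

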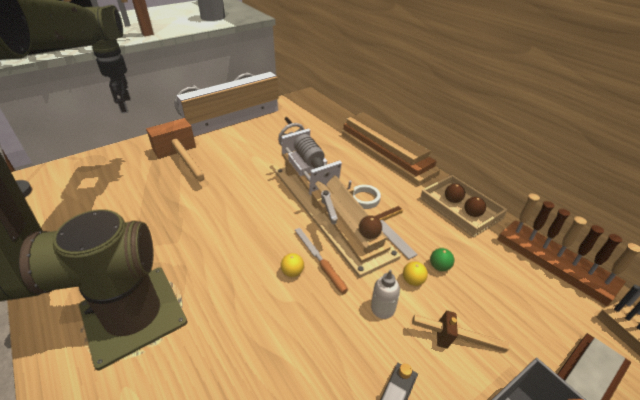

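View pics/top0.png

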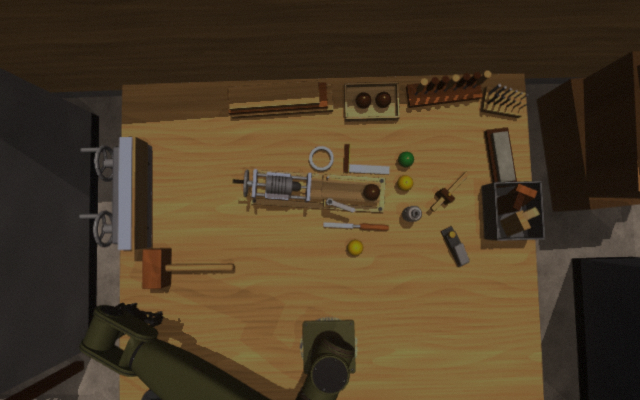

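Candidates for the ball, by top-view pixel:
- dark ball in the gutter: (372,192), and (370,228) in the side view
- two dark balls in the box: (364,100) and (384,100)
- green ball: (406,159)
- yellow balls: (405,183) and (355,248)

I choose the dark one in the gutter. A close crop will check it.

Run:
```python
import cv2,numpy as np
a=cv2.imread("pics/side0.png")[110:290,250:450];b=cv2.imread("pics/top0.png")[150:250,230:430]
cv2.imwrite("pics/c1.png",cv2.resize(a,None,fx=3.3,fy=3.3,interpolation=cv2.INTER_CUBIC))
cv2.imwrite("pics/c2.png",cv2.resize(cv2.convertScaleAbs(b,alpha=1.5),None,fx=4,fy=4,interpolation=cv2.INTER_CUBIC))
```

```text
(no output)
```

View pics/c1.png

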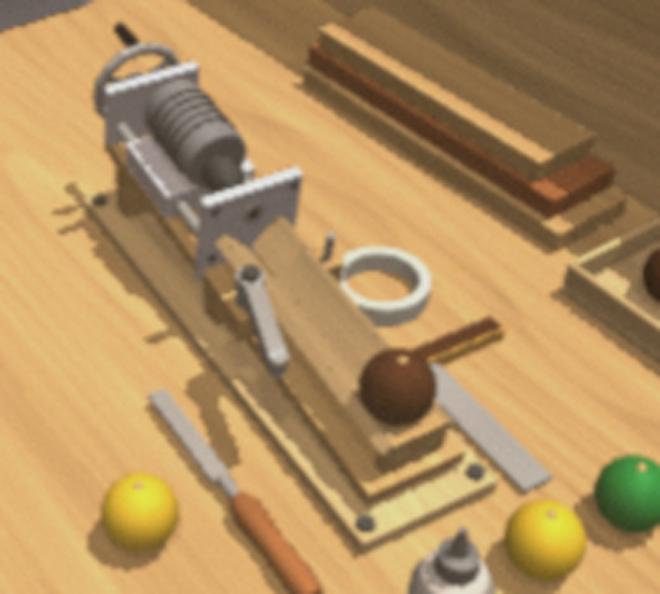

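View pics/c2.png

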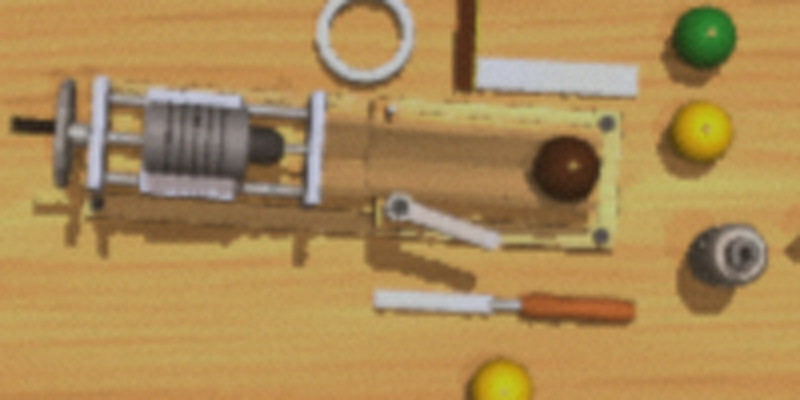

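The crops confirm it: the dark ball lies in the gutter at top (373,192). The keeper pivot is at top (330,201) / side (326,192), and its end is at top (354,210) / side (334,218). Next I triangulate these.

```bash
cat > h.py <<'E'
import cv2,numpy as np
from bench import camera_params
P={n:camera_params(n) for n in("side","top")}
def ray(n,uv):
    p=P[n];d=np.array(p["dist"],float)
    x=cv2.undistortPoints(np.array([[uv]],float),np.array(p["camera_matrix"],float),d)[0,0]
    T=np.array(p["cam_to_world"]);v=T[:3,:3]@[x[0],x[1],1];return T[:3,3],v/np.linalg.norm(v)
def tri(s,t):
    A=0;b=0;R=[ray("side",s),ray("top",t)]
    for o,d in R:
        M=np.eye(3)-np.outer(d,d);A=A+M;b=b+M@o
    X=np.linalg.solve(A,b);return X,[np.linalg.norm(np.cross(X-o,d))for o,d in R][0]*2
def plane(n,uv,z):
    o,d=ray(n,uv);return o+d*(z-o[2])/d[2]
def darkball(im,c,r=18):
    hsv=cv2.cvtColor(im,cv2.COLOR_BGR2HSV);g=hsv[:,:,2]
    m=((g<95)).astype(np.uint8)
    k=np.zeros_like(m);cv2.circle(k,c,r,1,-1);m&=k
    m=cv2.morphologyEx(m,cv2.MORPH_OPEN,np.ones((3,3),np.uint8))
    cs=cv2.findContours(m,cv2.RETR_EXTERNAL,cv2.CHAIN_APPROX_NONE)[0]
    c=max(cs,key=cv2.contourArea);return cv2.minEnclosingCircle(c),cv2.contourArea(c)
E
python3 - <<'E'
from h import *
s=cv2.imread("pics/side0.png");t=cv2.imread("pics/top0.png")
for n,im,c in(("s",s,(370,228)),("t",t,(372,192))):
    print(n,im[c[1],c[0]-14:c[0]+15].max(1))
    try:print(darkball(im,c))
    except Exception as e:print(e)
f=lambda u,v:(250+u/3.3,110+v/3.3)
g=lambda u,v:(230+u/4,150+v/4)
L=dict(ball=((397,387),(567,168)),pivot=((250,272),(400,206)),kend=((277,356),(495,240)),
 boltR=((365,523),(601,236)),boltL=((476,471),(607,124)),boltfar=((99,200),(97,202)),
 plA=((300,175),(320,95)),plB=((205,203),(313,202)),
 )
for k,(a,b) in L.items():
    X,e=tri(f(*a),g(*b));print(k,np.round(X,4),"gap",round(e,4))
E
```

```text
s [177 158 126  80  66  66  69  74  76  77  79  84  86  89  92  94  97  99
  97  93  93  92  91  92  90 104 153 186 192]
(((369.6697998046875, 227.9339599609375), 11.101709365844727), 213.5)
t [108 108 100  87  69  45  34  37  38  46  47  51  53  56  68  71  60  53
  47  49  44  51 111 127 129 129 129 128 129]
(((369.34698486328125, 195.94808959960938), 13.184907913208008), 357.5)
ball [ 0.6036 -0.1789  0.1086] gap 0.0014
pivot [ 0.5695 -0.0188  0.1371] gap 0.0016
kend [ 0.5355 -0.1067  0.1235] gap 0.0034
boltR [ 0.5421 -0.222   0.022 ] gap 0.0005
boltL [ 0.6553 -0.2322  0.0229] gap 0.0004
boltfar [0.5884 0.2853 0.0213] gap 0.0023
plA [0.6743 0.0515 0.1574] gap 0.0022
plB [0.5746 0.0605 0.161 ] gap 0.0005
```

All of it fits: the bolt rectangle, the 48 mm pivot offset, the 94 mm bar and the plate height agree with the text. The cradle yaw is about 84.8°, the ball centre is on the centre line at z=0.109, and the keeper angle is about 1.85. I'll write a helper that gives the tool-frame deltas, then lift, turn and shut the fingers.

```bash
cat > d.py <<'E'
import numpy as np,sys
from scipy.spatial.transform import Rotation as R
from bench import read_state
foot=np.array([0.6036,-0.1789,0.1086]);yaw=np.arctan2(.996,.0907)
X=np.array([np.cos(yaw),np.sin(yaw),0]);Y=np.array([-X[1],X[0],0]);Z=np.array([0,0,1.])
s7,c7=np.sin(np.radians(7)),np.cos(np.radians(7))
def gut(x,y,z): # gutter frame-> world
    return foot+(x*c7-z*s7)*X+y*Y+(x*s7+z*c7)*Z
def go(tip):
    """needed delta in tool axes to bring fingertip (TCP+17mm) to world point"""
    s=read_state();r=R.from_quat(s['eef_rot']);p=np.array(s['position'])
    t=p+r.as_matrix()[:,2]*.017;tx=r.as_matrix()[:,0]
    v=t-foot;print("t",round(s['time'],2),"tip lvl x,y,z rel foot mm",np.round([v@X*1e3,v@Y*1e3,v[2]*1e3],1),"yaw err",round(float(np.degrees(np.arctan2(tx[1],tx[0])-yaw)),1),"down",np.round(r.as_matrix()[:,2],3),"F",np.round(s['force'],1),"open",round(s['opening'],4))
    print("delta tool mm",np.round(r.inv().apply(np.array(tip)-t)*1e3,1))
E
python3 -m creep '[[0,0,-0.12,0,0,-0.03,1],[0,0,-0.12,0,0,-0.03,1]]'
python3 - <<'E'
from d import *
go(gut(-.075,0,.1))
from h import plane
print("bottle",plane("top",(230+743/4,150+241/4),.15),"yellow",plane("top",(405,183),.03),"wheel top",plane("top",(246,183),.15))
E
```

```text
time: 0.35
position: [0.2077, 0.6133, 0.3028]
eef_rot: [0.735, 0.678, -0.005, 0.002]
force: [-0.7, 0.4, -0.6]
opening: 0.0515
t 0.35 tip lvl x,y,z rel foot mm [752.8 466.2 177.2] yaw err 0.7 down [-0.005 -0.011 -1.   ] F [-0.7  0.4 -0.6] open 0.0515
delta tool mm [-843.7  457.    94.8]
bottle [ 0.5291715  -0.33352239  0.15      ] yellow [ 0.64387903 -0.32393998  0.03      ] wheel top [0.64610703 0.29093234 0.15      ]
```

```bash
python3 -m creep '[[0,0,0,-0.05,0.027,0,1],[0,0,0,-0.05,0.027,0,1],[0,0,0,-0.05,0.027,0,1],[0,0,0,-0.05,0.027,0,1],[0,0,0,-0.05,0.027,0,1],[0,0,0,-0.05,0.027,0,1],[0,0,0,-0.05,0.027,0,1],[0,0,0,-0.05,0.027,0,1],[0,0,0,-0.05,0.027,0,1],[0,0,0,-0.05,0.027,0,1]]'
python3 -c "
from d import *
go(gut(-.075,0,.1))"
```

```text
time: 1.6
position: [0.4422, 0.0814, 0.3054]
eef_rot: [0.731, 0.682, -0.004, 0.002]
force: [0.2, 0.8, 0.7]
opening: -0.0001
t 1.6 tip lvl x,y,z rel foot mm [244.4 184.4 179.8] yaw err 1.2 down [-0.003 -0.01  -1.   ] F [0.2 0.8 0.7] open -0.0001
delta tool mm [-333.9  177.7   92.5]
```

```bash
python3 -m creep '[[0,0,0,-0.05,0.027,0,1],[0,0,0,-0.05,0.027,0,1],[0,0,0,-0.05,0.027,0,1],[0,0,0,-0.05,0.027,0,1],[0,0,0,-0.05,0.027,0,1],[0,0,0,-0.05,0.027,0,1],[0,0,0.02,-0.02,0.01,0.02,1],[0,0,0,0,0,0,1]]'
python3 - <<'E'
from d import *
go(gut(-.075,0,.05))
from bench import get_image
import cv2
a=get_image("side")[:,:,::-1][110:290,250:450];b=get_image("top")[:,:,::-1][150:250,290:440]
cv2.imwrite("pics/s1.png",cv2.resize(a,None,fx=3.3,fy=3.3));cv2.imwrite("pics/t1.png",cv2.resize(cv2.convertScaleAbs(b,alpha=1.5),None,fx=5,fy=5))
E
```

```text
time: 2.6
position: [0.5927, -0.2656, 0.2824]
eef_rot: [0.741, 0.672, -0.005, -0.0]
force: [-0.4, 0.5, 0.4]
opening: -0.0001
t 2.6 tip lvl x,y,z rel foot mm [-87.4   3.2 156.8] yaw err -0.4 down [-0.008 -0.006 -1.   ] F [-0.4  0.5  0.4] open -0.0001
delta tool mm [  7.7   3.9 116.2]
```

View pics/s1.png

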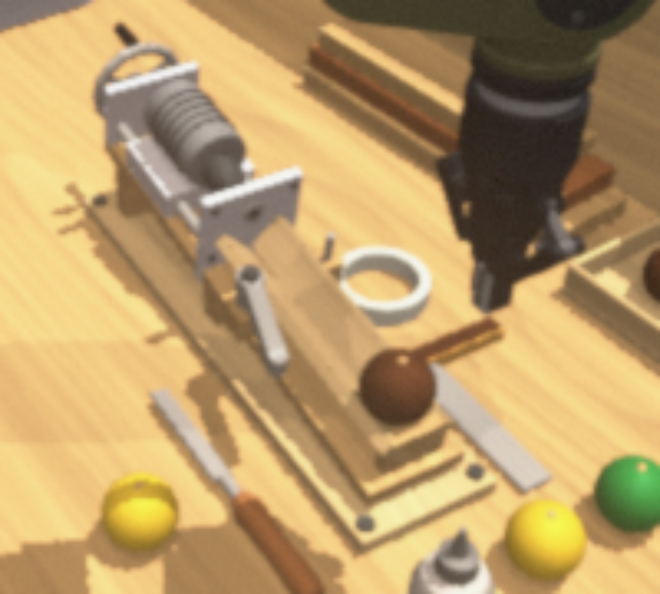

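View pics/t1.png

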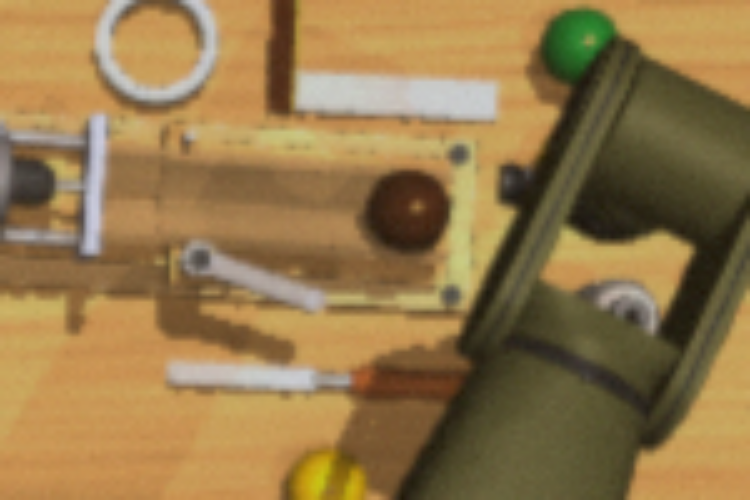

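The pictures show the shut fingertip at side crop (492,298), hovering down-slope of the ball, which is still at the foot. I'll check the fingertip position and get the descent.

Run:
```python
from d import *
from h import ray
from bench import read_state
s=read_state();r=R.from_quat(s['eef_rot']);t=np.array(s['position'])+r.as_matrix()[:,2]*.017
o,d=ray("side",(250+492/3.3,110+300/3.3));v=t-o;q=o+d*(v@d)-t;print("tip vs ray mm",q*1e3)
go(gut(-.068,0,-.003))
```

```text
tip vs ray mm [ 1.62980387 -1.02115554  0.72974318]
t 2.7 tip lvl x,y,z rel foot mm [-86.2   2.5 159.9] yaw err -0.3 down [-0.004 -0.008 -1.   ] F [-1.   0.9  0.6] open 0.0001
delta tool mm [ 20.5   2.9 171. ]
```

```bash
python3 -m creep '[[0,0,0,0.003,0.001,0.04,1],[0,0,0,0.003,0.001,0.04,1],[0,0,0,0.003,0,0.04,1],[0,0,0,0.003,0,0.03,1],[0,0,0,0,0,0.01,1],[0,0,0,0,0,0,1]]'
python3 -c "
from d import *
go(gut(-.048,0,-.003))"
```

```text
time: 3.45
position: [0.5999, -0.2477, 0.1327]
eef_rot: [0.737, 0.676, -0.001, 0.009]
force: [-0.1, -0.2, 0.2]
opening: -0.0003
t 3.45 tip lvl x,y,z rel foot mm [-69.1  -2.8   7.1] yaw err 0.3 down [ 0.011 -0.014 -1.   ] F [-0.1 -0.2  0.2] open -0.0003
delta tool mm [22.  -2.8 15.6]
```

```bash
python3 -m creep '[[0,0,0,0,-0.003,0.014,1],[0,0,0,0,0,0,1]]'
python3 -c "
from d import *
go(gut(-.048,0,-.003))"
```

```text
time: 3.7
position: [0.5984, -0.248, 0.1211]
eef_rot: [0.737, 0.676, 0.0, 0.011]
force: [0.0, 0.9, -0.1]
opening: -0.0002
t 3.7 tip lvl x,y,z rel foot mm [-69.6  -1.3  -4.5] yaw err 0.3 down [ 0.015 -0.016 -1.   ] F [ 0.   0.9 -0.1] open -0.0002
delta tool mm [22.4 -1.3  4. ]
```

```bash
python3 -m creep '[[0,0,0,0.01,-0.001,0,1],[0,0,0,0.01,0,0,1],[0,0,0,0.012,0,-0.0015,1],[0,0,0,0.012,0,-0.0015,1],[0,0,0,0.012,0,-0.0015,1],[0,0,0,0.012,0,-0.0015,1]]'
python3 - <<'E'
from d import *
go(gut(.15,0,-.004))
from bench import get_image
import cv2
a=get_image("side")[:,:,::-1][110:290,250:450]
cv2.imwrite("pics/s2.png",cv2.resize(a,None,fx=3.3,fy=3.3))
E
```

```text
time: 4.45
position: [0.6103, -0.1881, 0.1418]
eef_rot: [0.736, 0.677, -0.002, 0.028]
force: [-3.2, -6.1, 9.1]
opening: 0.0002
t 4.45 tip lvl x,y,z rel foot mm [-9.2 -8.2 16.2] yaw err 0.4 down [ 0.036 -0.044 -0.998] F [-3.2 -6.1  9.1] open 0.0002
delta tool mm [158.6  -7.   -4.9]
```

View pics/s2.png

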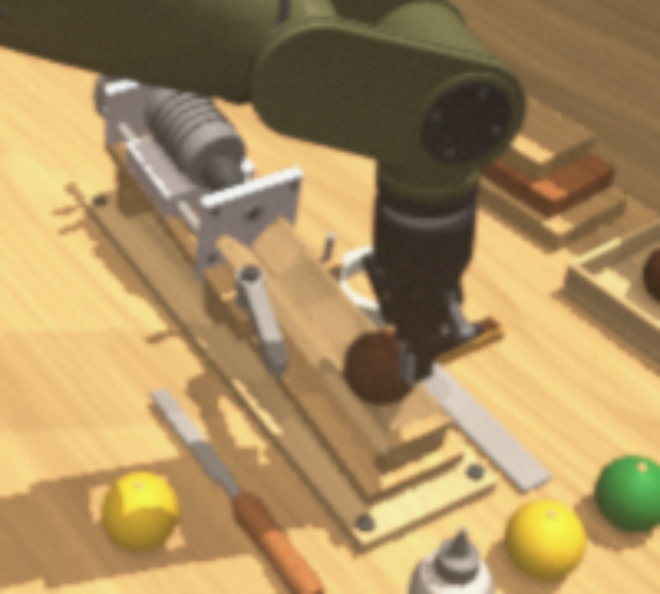

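The ball is moving up the gutter, but the force reached 9 N upward. The finger climbed to +16 mm and tilted with its tip trailing, so its friction on the ball's back, which rises as it rolls, partly jams it. I'll back off and re-approach with the fingertip lower and leaning under the ball. The helper gets an orientation target.

```bash
cat >> d.py <<'E'
def go2(tip,tilt=0.25,yawoff=0.0):
    go(tip)
    s=read_state();r=R.from_quat(s['eef_rot'])
    Xo=R.from_euler('z',yawoff).apply(X)
    z=-Z*np.cos(tilt)+Xo*np.sin(tilt);x=Xo*np.cos(tilt)+Z*np.sin(tilt);y=np.cross(z,x)
    Rt=R.from_matrix(np.c_[x,y,z]);rv=(r.inv()*Rt).as_rotvec()
    p_t=np.array(tip)-z*.017
    print("rot tool",np.round(rv,3),"TCP shift now-axes mm",np.round(r.inv().apply(p_t-np.array(s['position']))*1e3,1))
E
python3 -m creep '[[0,0,0,-0.01,0,0,1],[0,0,0,-0.015,0,0,1],[0,0,0,-0.015,0,0,1],[0,0,0,-0.015,0,0,1],[0,0,0,-0.015,0,0,1]]'
python3 -c "
from d import *
go2(gut(-.075,0,0.01))"
```

```text
time: 5.12
position: [0.6046, -0.2588, 0.1451]
eef_rot: [0.735, 0.677, -0.001, 0.028]
force: [-0.8, 0.3, 0.7]
opening: -0.0001
t 5.12 tip lvl x,y,z rel foot mm [-80.1  -8.9  19.6] yaw err 0.5 down [ 0.036 -0.042 -0.998] F [-0.8  0.3  0.7] open -0.0001
delta tool mm [ 5.3 -9.6 18.2]
rot tool [0.039 0.289 0.014] TCP shift now-axes mm [ 0.4 -9.  18.9]
```

```bash
python3 -m creep '[[0.02,0.14,0.007,0,-0.004,0.005,1],[0.02,0.14,0.007,0,-0.004,0.005,1],[0,0,0,0,0,0,1]]'
python3 -c "
from d import *
go2(gut(-.065,0,-0.007))"
```

```text
time: 5.5
position: [0.5962, -0.2609, 0.1342]
eef_rot: [0.734, 0.668, 0.091, -0.084]
force: [0.4, 0.4, -0.1]
opening: -0.0001
t 5.5 tip lvl x,y,z rel foot mm [-78.2  -0.    9.2] yaw err -0.2 down [ 0.021  0.245 -0.969] F [ 0.4  0.4 -0.1] open -0.0001
delta tool mm [ 8.2 -0.  26.9]
rot tool [-0.001  0.002 -0.003] TCP shift now-axes mm [ 8.2 -0.1 26.9]
```

```bash
python3 -m creep '[[0,0,0,0.004,0,0.013,1],[0,0,0,0.004,0,0.013,1],[0,0,0,0,0,0,1]]'
python3 -c "
from d import *
go2(gut(-.050,0,-0.007))"
```

```text
time: 5.88
position: [0.5974, -0.2447, 0.1091]
eef_rot: [0.733, 0.669, 0.09, -0.083]
force: [0.5, 0.3, 0.1]
opening: 0.0001
t 5.88 tip lvl x,y,z rel foot mm [-61.9   0.2 -16. ] yaw err -0.1 down [ 0.02   0.242 -0.97 ] F [0.5 0.3 0.1] open 0.0001
delta tool mm [13.5  0.2  0.3]
rot tool [-0.002  0.005 -0.001] TCP shift now-axes mm [13.4  0.2  0.3]
```

```bash
python3 -m creep '[[0,0,0,0.01,0,0.0013,1],[0,0,0,0.01,0,0.0013,1],[0,0,0,0.01,0,0.0013,1],[0,0,0,0.01,0,0.0013,1],[0,0,0,0.01,0,0.0013,1]]'
python3 -c "
from d import *
go2(gut(0,0,-0.007))"
```

```text
time: 6.5
position: [0.6042, -0.1929, 0.1186]
eef_rot: [0.733, 0.67, 0.09, -0.079]
force: [-0.1, -3.9, 3.1]
opening: 0.0001
t 6.5 tip lvl x,y,z rel foot mm [-9.8 -2.  -6.5] yaw err 0.1 down [ 0.025  0.236 -0.971] F [-0.1 -3.9  3.1] open 0.0001
delta tool mm [10.3 -2.   3. ]
rot tool [0.004 0.01  0.002] TCP shift now-axes mm [10.1 -1.9  3. ]
```

```bash
python3 -m creep '[[0.001,0.005,0,0.01,-0.001,0.0025,1],[0.001,0.004,0,0.01,-0.001,0.0025,1],[0.001,0.003,0,0.01,0,0.002,1],[0,0.002,0,0.01,0,0.002,1],[0,0.002,0,0.01,0,0.002,1],[0,0.002,0,0.01,0,0.002,1]]'
python3 - <<'E'
from d import *
go2(gut(.06,0,-0.007))
from bench import get_image
import cv2
a=get_image("side")[:,:,::-1][110:290,250:450]
cv2.imwrite("pics/s3.png",cv2.resize(a,None,fx=3.3,fy=3.3))
E
```

```text
time: 7.25
position: [0.608, -0.1276, 0.1212]
eef_rot: [0.732, 0.669, 0.096, -0.087]
force: [-0.4, -2.2, 1.8]
opening: -0.0
t 7.25 tip lvl x,y,z rel foot mm [55.8  0.3 -3.8] yaw err 0.1 down [ 0.024  0.255 -0.967] F [-0.4 -2.2  1.8] open -0.0
delta tool mm [ 5.5  0.3 -2.8]
rot tool [ 0.001 -0.009  0.001] TCP shift now-axes mm [ 5.7  0.3 -2.8]
```

View pics/s3.png

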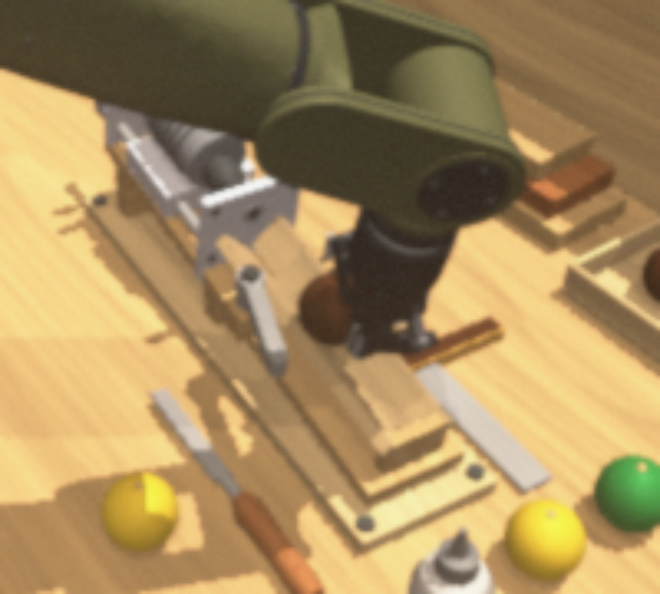

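```bash
python3 -m creep '[[0,-0.004,0,0.01,0,-0.001,1],[0,-0.002,0,0.01,0,0.0005,1],[0,0,0,0.01,0,0.001,1],[0,0.002,0,0.01,0,0.0015,1],[0,0.002,0,0.01,0,0.0015,1]]'
python3 -c "
from d import *
go2(gut(.12,0,-0.007))"
```

```text
time: 7.92
position: [0.6125, -0.0742, 0.1312]
eef_rot: [0.732, 0.669, 0.095, -0.086]
force: [-0.2, -3.3, 2.9]
opening: 0.0001
t 7.92 tip lvl x,y,z rel foot mm [109.4   0.6   6.1] yaw err 0.1 down [ 0.023  0.253 -0.967] F [-0.2 -3.3  2.9] open 0.0001
delta tool mm [10.6  0.6  1.2]
rot tool [ 0.    -0.007  0.002] TCP shift now-axes mm [10.7  0.6  1.2]
```

```bash
python3 -m creep '[[0,0,0,0.01,0,0.0015,1],[0,0,0,0.01,0,0.0015,1],[0,0,0,0.01,0,0.0015,1],[0,0,0,0.007,0,0.001,1]]'
python3 - <<'E'
from d import *
go2(gut(.157,0,-0.008))
from bench import get_image
import cv2
a=get_image("side")[:,:,::-1][110:290,250:450]
cv2.imwrite("pics/s4.png",cv2.resize(a,None,fx=3.3,fy=3.3))
E
```

```text
time: 8.43
position: [0.616, -0.0344, 0.1357]
eef_rot: [0.732, 0.669, 0.095, -0.086]
force: [-0.7, -1.4, 1.3]
opening: -0.0001
t 8.43 tip lvl x,y,z rel foot mm [149.4   0.7  10.6] yaw err 0.1 down [ 0.023  0.254 -0.967] F [-0.7 -1.4  1.3] open -0.0001
delta tool mm [7.3 0.8 1.3]
rot tool [ 0.    -0.008  0.002] TCP shift now-axes mm [7.4 0.8 1.3]
```

View pics/s4.png

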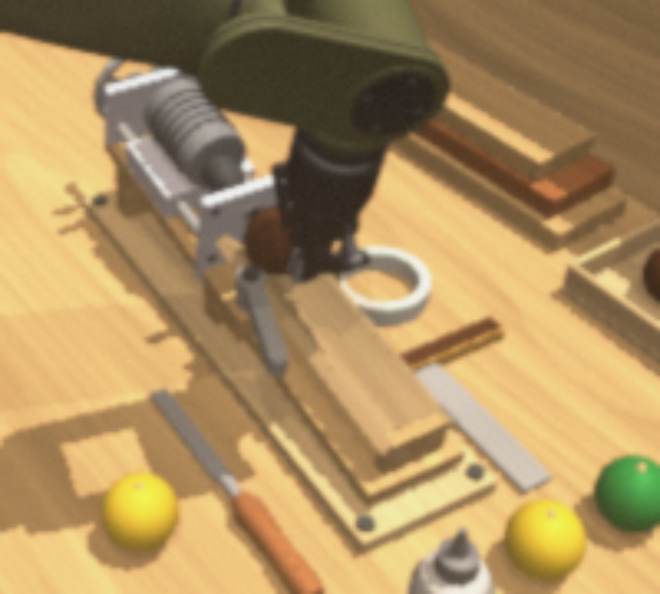

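```bash
python3 -m creep '[[0,0,0,0.006,0,0.0005,1],[0,0,0,0.005,0,0.0005,1]]'
python3 -c "
from d import *
go2(gut(.157,0,-0.008))"
```

```text
time: 8.72
position: [0.6161, -0.0212, 0.1363]
eef_rot: [0.731, 0.669, 0.095, -0.088]
force: [-0.5, -3.0, 2.4]
opening: 0.0002
t 8.72 tip lvl x,y,z rel foot mm [162.6   1.9  11.3] yaw err 0.1 down [ 0.02   0.256 -0.966] F [-0.5 -3.   2.4] open 0.0002
delta tool mm [-5.6  1.9 -1.4]
rot tool [-0.003 -0.01   0.002] TCP shift now-axes mm [-5.5  1.8 -1.4]
```

```bash
python3 -m creep '[[0,0,0,0.004,0,0,1],[0,0,0,0.004,0,0,1]]'
python3 - <<'E'
from d import *
go2(gut(.157,0,-0.008))
from bench import get_image
import cv2
a=get_image("side")[:,:,::-1][140:240,290:400]
cv2.imwrite("pics/s5.png",cv2.resize(a,None,fx=6,fy=6))
E
```

```text
time: 8.98
position: [0.6166, -0.0198, 0.1373]
eef_rot: [0.732, 0.671, 0.089, -0.082]
force: [-2.1, -16.7, -0.9]
opening: -0.0
t 8.97 tip lvl x,y,z rel foot mm [163.7   1.6  12.2] yaw err 0.2 down [ 0.02  0.24 -0.97] F [ -2.1 -16.7  -0.9] open -0.0
delta tool mm [-6.9  1.5 -0.7]
rot tool [-0.002  0.006  0.003] TCP shift now-axes mm [-7.1  1.5 -0.7]
```

View pics/s5.png

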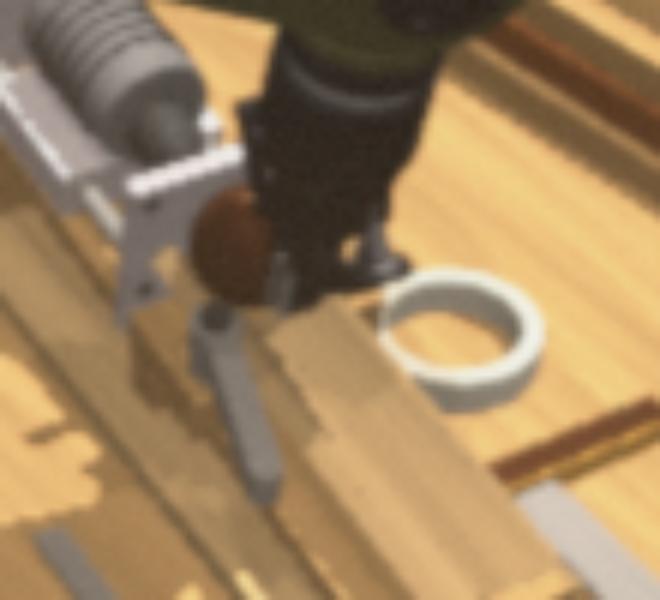

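The force is 17 N along the slope, so the ball is against the plate. I'll ease back slowly and watch whether it stays.

```bash
python3 -m creep '[[0,0,0,-0.003,0,0,1],[0,0,0,-0.006,0,0,1],[0,0,0,-0.012,0,-0.001,1],[0,0,0,-0.02,0,-0.002,1],[0,0,0,-0.02,0,-0.002,1],[0,0,0,0,0,0,1],[0,0,0,0,0,0,1]]'
python3 - <<'E'
from d import *
go2(gut(.05,0,.08),tilt=0)
from bench import get_image
import cv2
im=get_image("side")[:,:,::-1].copy();cv2.imwrite("pics/s6raw.png",im);a=im[110:260,270:430]
cv2.imwrite("pics/s6.png",cv2.resize(a,None,fx=4,fy=4))
im=get_image("top")[:,:,::-1].copy();cv2.imwrite("pics/t6raw.png",im)
cv2.imwrite("pics/t6.png",cv2.resize(cv2.convertScaleAbs(im[150:250,270:420],alpha=1.5),None,fx=5,fy=5))
E
```

```text
time: 9.9
position: [0.6103, -0.0843, 0.1258]
eef_rot: [0.733, 0.67, 0.089, -0.084]
force: [-0.2, -0.4, -0.2]
opening: 0.0001
t 9.9 tip lvl x,y,z rel foot mm [99.   2.   0.8] yaw err 0.0 down [ 0.019  0.242 -0.97 ] F [-0.2 -0.4 -0.2] open 0.0001
delta tool mm [-36.7   1.7 -96.6]
rot tool [-0.003 -0.245  0.001] TCP shift now-axes mm [-32.6   1.6 -96.1]
```

View pics/s6.png

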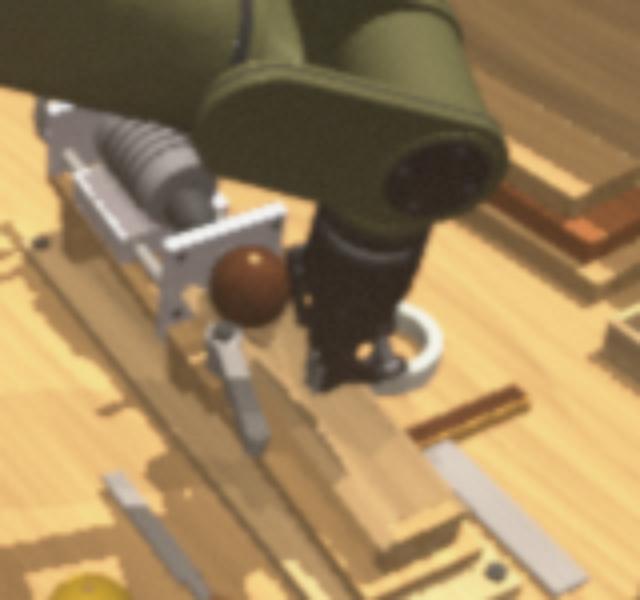

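View pics/t6.png

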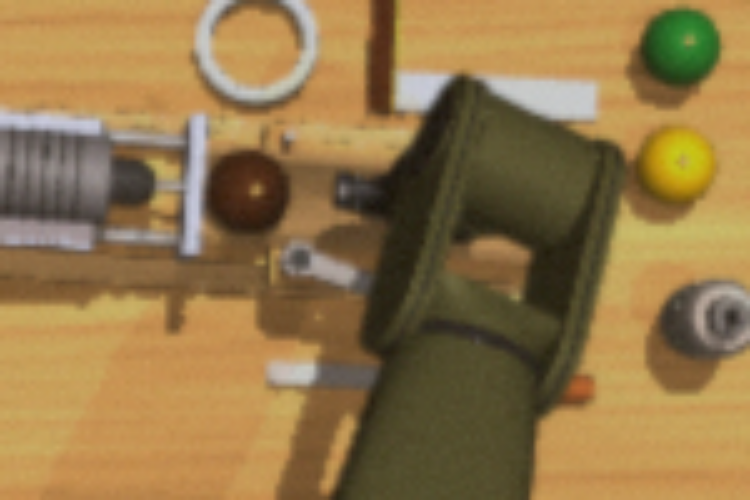

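The ball stayed in the seat: side crop (250,286), top crop (248,190), tucked against the plate. I'll verify by triangulation, then lift and go round outside the keeper.

```bash
python3 - <<'E'
from d import *
from h import tri
p,e=tri((270+250/4,110+286/4),(270+248/5,150+190/5));print(p,e,"seat exp",gut(.2,0,-.004), "play limit x",np.dot(p-gut(.2,0,-.004),X))
E
python3 -m creep '[[0,0,0,-0.01,0,-0.03,1],[0,0,0,0,0,-0.04,1],[0,-0.06,0,0,-0.025,-0.01,1],[0,-0.06,0,0,-0.04,0,1],[0,0,0,0,-0.04,0,1],[0,0,0,0,0,0,1]]'
python3 -c "
from d import *
go2(gut(.1,.106,-.009),tilt=.122)"
```

```text
[0.62168607 0.01877096 0.1296859 ] 0.0018002541370759659 seat exp [0.62164681 0.01927669 0.12900368] play limit x -0.0005000927088118479
time: 10.75
position: [0.5012, -0.1013, 0.2045]
eef_rot: [0.735, 0.676, 0.044, -0.042]
force: [0.1, 0.3, -0.3]
opening: -0.0001
t 10.75 tip lvl x,y,z rel foot mm [ 70.1 109.   79.1] yaw err 0.4 down [ 0.009  0.121 -0.993] F [ 0.1  0.3 -0.3] open -0.0001
delta tool mm [20.8  3.3 78.9]
rot tool [-0.002  0.     0.007] TCP shift now-axes mm [20.8  3.3 78.9]
```

The ball is within 1 mm of the expected seat. Next is the descent outside the bar.

```bash
python3 -m creep '[[0,0,0.007,0.02,0,0.03,1],[0,0,0,0,0,0.03,1],[0,0,0,0,0.001,0.017,1],[0,0,0,0,0,0,1]]'
python3 - <<'E'
from d import *
go2(gut(.1,.106,-.009),tilt=.122)
from bench import get_image
import cv2
im=get_image("side")[:,:,::-1].copy();a=im[110:260,270:430]
cv2.imwrite("pics/s7.png",cv2.resize(a,None,fx=4,fy=4))
E
```

```text
time: 11.25
position: [0.5086, -0.0711, 0.1313]
eef_rot: [0.737, 0.674, 0.046, -0.039]
force: [-0.9, 0.2, 0.5]
opening: -0.0
t 11.25 tip lvl x,y,z rel foot mm [100.8 104.4   5.9] yaw err 0.1 down [ 0.016  0.12  -0.993] F [-0.9  0.2  0.5] open -0.0
delta tool mm [-0.8 -1.7  2.5]
rot tool [0.005 0.001 0.002] TCP shift now-axes mm [-0.8 -1.6  2.5]
```

View pics/s7.png

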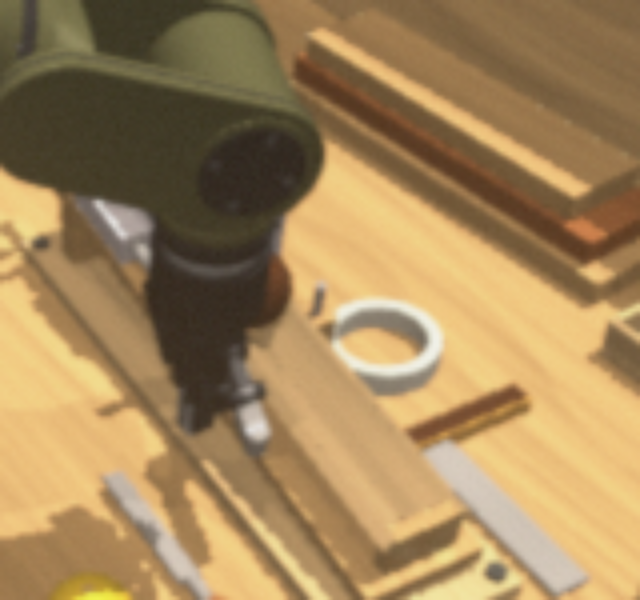

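The finger stands outside the bar: tip at (190,425), bar end at (258,437). I'll work out waypoints for the sweep.

Run:
```python
import numpy as np
last=None
for th in np.r_[1.85:-.01:-.1545]:
    s=14.5*abs(np.cos(th))+11*abs(np.sin(th)); r=70
    c=np.array([157,48])+r*np.array([-np.sin(th),-np.cos(th)])-np.array([np.cos(th),-np.sin(th)])*(8+s)
    print(round(th,2),c.round(1), None if last is None else (c-last).round(1));last=c
```

```text
1.85 [95.9 89. ] None
1.7 [90.1 77.3] [ -5.8 -11.7]
1.54 [86.5 65.3] [ -3.7 -11.9]
1.39 [84.3 56.3] [-2.2 -9.1]
1.23 [83.3 46.6] [-1.  -9.7]
1.08 [83.7 36.5] [  0.4 -10.1]
0.92 [85.8 26.1] [  2.1 -10.4]
0.77 [89.6 15.8] [  3.8 -10.3]
0.61 [95.3  5.9] [ 5.7 -9.9]
0.46 [102.8  -3.3] [ 7.5 -9.1]
0.3 [112.  -11.2] [ 9.2 -8. ]
0.15 [122.8 -17.6] [10.8 -6.4]
-0.0 [134.7 -22.1] [11.9 -4.5]
```

```bash
python3 -m creep '[[0,0,0,-0.005,0.012,0.001,1],[0,0,0,-0.006,0.012,0,1],[0,0,0,-0.004,0.012,0,1],[0,0,0,-0.003,0.01,0,1],[0,0,0,-0.001,0.01,0,1]]'
python3 -c "
from d import *
go2(gut(.0833,.0466,-.009),tilt=.122)"
```

```text
time: 11.92
position: [0.5687, -0.098, 0.1323]
eef_rot: [0.737, 0.673, 0.048, -0.037]
force: [-1.0, 0.6, 0.7]
opening: 0.0003
t 11.93 tip lvl x,y,z rel foot mm [79.5 41.9  6.8] yaw err 0.1 down [ 0.021  0.119 -0.993] F [-1.   0.6  0.7] open 0.0003
delta tool mm [ 3.6 -4.7  6. ]
rot tool [0.01  0.002 0.001] TCP shift now-axes mm [ 3.6 -4.6  6. ]
```

```bash
python3 -m creep '[[0.005,0.001,0,0.001,0.005,0.004,1],[0.003,0,0,0.002,0.01,0.002,1],[0,0,0,0.004,0.01,0.001,1],[0,0,0,0.006,0.01,0,1]]'
python3 - <<'E'
from d import *
go2(gut(.0953,.0059,-.009),tilt=.122)
from bench import get_image
import cv2
im=get_image("side")[:,:,::-1].copy();a=im[110:260,270:430]
cv2.imwrite("pics/s8.png",cv2.resize(a,None,fx=4,fy=4))
E
```

```text
time: 12.42
position: [0.6072, -0.0873, 0.1265]
eef_rot: [0.737, 0.673, 0.045, -0.04]
force: [-2.9, -0.6, 0.0]
opening: 0.0002
t 12.43 tip lvl x,y,z rel foot mm [93.6  4.7  1.1] yaw err 0.0 down [ 0.012  0.12  -0.993] F [-2.9 -0.6  0. ] open 0.0002
delta tool mm [ 2.2 -1.2 -1.4]
rot tool [0.001 0.001 0.001] TCP shift now-axes mm [ 2.2 -1.1 -1.4]
```

View pics/s8.png

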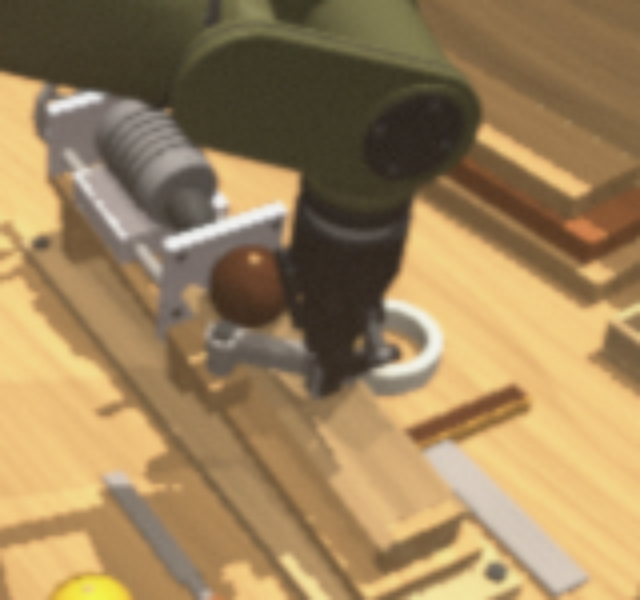

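The bar is now part way across the gutter and the ball is unmoved. I'll continue up the slope.

```bash
python3 -m creep '[[0,0,0,0.009,0.008,-0.001,1],[0,0,0,0.009,0.008,0,1],[0,0,0,0.01,0.006,0,1]]'
python3 -c "
from d import *
go2(gut(.1347,-.0221,-.009),tilt=.122)"
```

```text
time: 12.85
position: [0.6342, -0.0596, 0.1315]
eef_rot: [0.737, 0.673, 0.046, -0.04]
force: [-1.4, -0.2, -0.1]
opening: -0.0001
t 12.85 tip lvl x,y,z rel foot mm [123.6 -19.7   6. ] yaw err 0.1 down [ 0.014  0.12  -0.993] F [-1.4 -0.2 -0.1] open -0.0001
delta tool mm [11.3  2.4 -0.1]
rot tool [0.003 0.001 0.001] TCP shift now-axes mm [11.3  2.5 -0.1]
```

```bash
python3 -m creep '[[0,0,0,0.007,0.002,0,1],[0,0,0,0.005,0,0,1]]'
python3 -c "
from d import *
go2(gut(.1347,-.0221,-.009),tilt=.122)"
```

```text
time: 13.1
position: [0.6383, -0.0466, 0.1333]
eef_rot: [0.736, 0.674, 0.046, -0.039]
force: [1.0, -1.2, -1.1]
opening: 0.0001
t 13.1 tip lvl x,y,z rel foot mm [137.  -22.6   7.9] yaw err 0.1 down [ 0.015  0.119 -0.993] F [ 1.  -1.2 -1.1] open 0.0001
delta tool mm [-2.2 -0.5  0.1]
rot tool [0.004 0.001 0.002] TCP shift now-axes mm [-2.2 -0.4  0.1]
```

```bash
python3 -m creep '[[0,0,0,0.004,0,0,1],[0,0,0,0.003,0,0,1]]'
python3 -c "
from d import *
go2(gut(.1347,-.0221,-.009),tilt=.122)"
```

```text
time: 13.35
position: [0.6387, -0.044, 0.1339]
eef_rot: [0.736, 0.674, 0.042, -0.035]
force: [-0.6, -12.8, -2.5]
opening: 0.0001
t 13.35 tip lvl x,y,z rel foot mm [139.4 -22.8   8.4] yaw err 0.2 down [ 0.015  0.108 -0.994] F [ -0.6 -12.8  -2.5] open 0.0001
delta tool mm [-4.7 -0.7  0.4]
rot tool [0.005 0.013 0.004] TCP shift now-axes mm [-4.9 -0.6  0.4]
```

The force rose to 13 N along the slope, so the bar is on its stop pin. I back off, lift clear and look.

```bash
python3 -m creep '[[0,0,0,-0.005,0,0,1],[0,0,0,-0.02,0,0,1],[0,0,0,-0.02,0,-0.01,1],[0,0,0,-0.01,0,-0.04,1],[0,0,0,-0.03,0,-0.05,1],[0,0,0,-0.05,0,-0.02,1],[0,0,0,-0.05,0,0,1],[0,0,0,-0.05,0,0,1],[0,0,0,0,0,0,1]]'
python3 - <<'E'
from d import *
go2(gut(.1347,-.0221,-.009),tilt=.122)
from bench import get_image
import cv2
im=get_image("side")[:,:,::-1].copy();a=im[110:260,270:430]
cv2.imwrite("pics/s9.png",cv2.resize(a,None,fx=4,fy=4))
im=get_image("top")[:,:,::-1].copy()
cv2.imwrite("pics/t9.png",cv2.resize(cv2.convertScaleAbs(im[150:250,270:420],alpha=1.5),None,fx=5,fy=5))
E
```

```text
time: 14.48
position: [0.6137, -0.3058, 0.236]
eef_rot: [0.738, 0.673, 0.044, -0.032]
force: [-0.6, 0.0, -0.5]
opening: -0.0004
t 14.47 tip lvl x,y,z rel foot mm [-123.7  -21.8  110.5] yaw err -0.0 down [ 0.022  0.106 -0.994] F [-0.6  0.  -0.5] open -0.0004
delta tool mm [245.9  -1.3 130.2]
rot tool [ 0.012  0.014 -0.   ] TCP shift now-axes mm [245.6  -1.1 130.2]
```

View pics/s9.png

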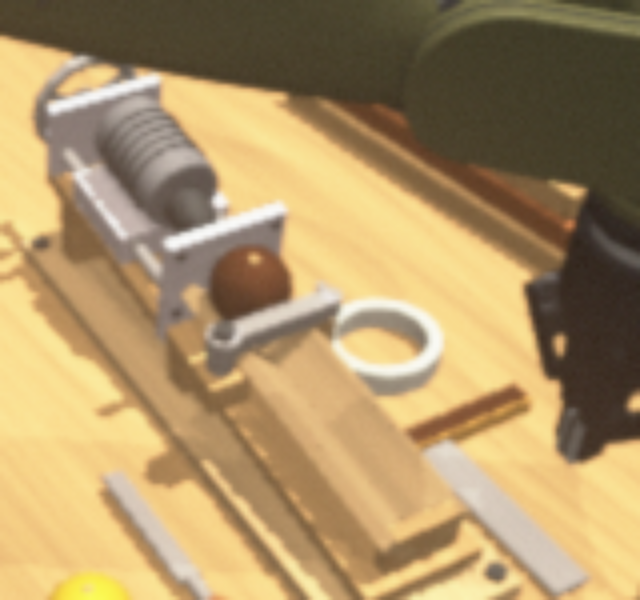

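View pics/t9.png

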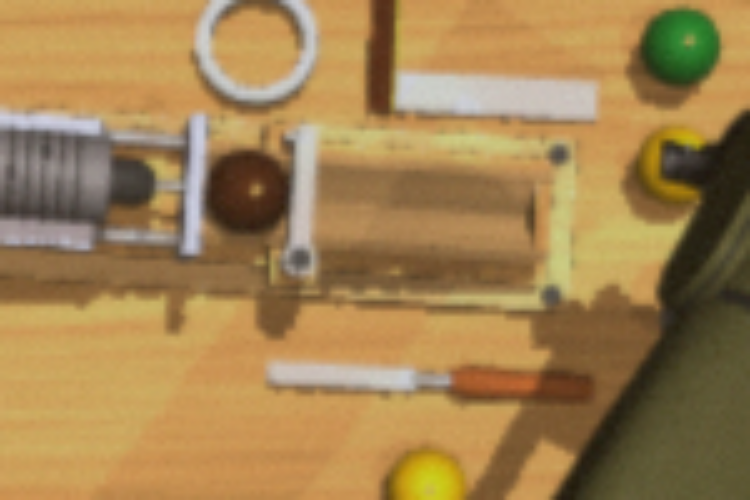

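The bar lies right across behind the ball (end at top crop (304,130), touching the pin), with the ball at (248,190) as before. One numeric check of the angle follows.

Run:
```python
from d import *
from h import tri
f=lambda u,v:(270+u/4,110+v/4); g=lambda u,v:(270+u/5,150+v/5)
a,e1=tri(f(221,331),g(298,258)); b,e2=tri(f(329,295),g(304,131)); c,e3=tri(f(250,286),g(248,190))
v=b-a;print(a,b,e1,e2,"len",np.linalg.norm(v),"angle",np.arctan2(-(v@X),-(v@Y)))
print("ball err mm",(c-gut(.2,0,-.004))*1e3)
```

```text
[ 0.56917624 -0.01726243  0.13495882] [ 0.6644958  -0.02393372  0.13003718] 0.0020182663642898282 0.003347398128086294 len 0.09567939799727417 angle -0.020938985680949183
ball err mm [ 0.03925209 -0.50573645  0.68222034]
```

The keeper angle measures about 0 (−0.02, within measuring error), and the ball is in its seat within 1 mm. The hand is clear, so I hand in.

```bash
python3 -c "
from bench import *
print(finish_job(), read_state()['force'])"
```

```text
the job is handed in; nothing more can be done
the job is handed in; nothing more can be done
```

The ball is in its seat and the keeper bar lies across the gutter against its stop pin. I handed the job in at about 14.5 s with the hand clear.

- **Ball:** I rolled it up the gutter with the shut fingertips until it met the stop plate, at about 17 N. After I took the finger away it stayed put. It measured within 1 mm of the expected seat both before and after the keeper was closed.
- **Keeper:** I swept it round from about 1.85 rad until the force rose to about 13 N, then backed off. It measured about −0.02 rad, which is 0 within measuring error, with its end at the pin in the pictures.
- **First push failed:** Friction on the ball pushed the finger up about 20 mm, with about 9 N upward force. I backed off, and the ball should then have rolled back to the foot (I did not look). The second push, with the fingertip lower and leaning under the ball, worked. For a moment on that push the fingertip was about 10.6 mm below the ball's centre line, just past the 10 mm given, with no sign of touching the gutter.
- **Bystanders:** The try square, tape roll, chisel and balls near the cradle looked unmoved in the final pictures, judged by eye. The glue bottle, mallet, plane and gauge were outside those crops, so I did not check them at the end.

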